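# Stack angle brackets turn and turn about

## Task

Pile up the three angle brackets: lay the medium silvery one flat on the flange of the large dark one, then the small brassy one flat on the medium one, each with its upright wall at the opposite end from the wall of the bracket below and its long side edges lined up with those below. Every flange should rest on the one under it without sticking out past its end by more than a finger's width. Set them down gently, leave the large bracket where it lies, and do not disturb the amber jar or the wood strip beside the vice.

Things in the scene. Friction and masses are not known exactly. Their poses are not given: they have to be found in the camera images.
- large: Large L-shaped angle bracket, dark, 0.32 kg, loose, flange flat on the bench, wall up. Origin: middle of the flange's underside. x: along the length, from the wall (at the -x end) to the free end; y across; z up. Flange 200 long (wall included), 56 wide, 8 thick; wall 8 thick, 56 wide, outer face flush with the -x end, top edge 60 above the underside.
- medium: Medium L-shaped angle bracket, silvery, 0.21 kg, loose; starts on stand_a's slope, tilted 30 degrees, wall at the stand's -y end. Origin: middle of the flange's underside. x: along the length, from the wall (at the -x end) to the free end; y across; z up. Flange 130 long (wall included), 56 wide, 8 thick; wall 8 thick, 56 wide, outer face flush with the -x end, top edge 60 above the underside.
- small: Small L-shaped angle bracket, brassy yellow, 0.14 kg, loose; starts on stand_b's slope, tilted 30 degrees, wall at the stand's -y end. Origin: middle of the flange's underside. x: along the length, from the wall (at the -x end) to the free end; y across; z up. Flange 76 long (wall included), 56 wide, 8 thick; wall 8 thick, 56 wide, outer face flush with the -x end, top edge 60 above the underside.
- medium_wall (a point): Middle of the top edge of the medium bracket's wall: x -61, y 0, z 60 in its frame.
- small_wall (a point): Middle of the top edge of the small bracket's wall: x -34, y 0, z 60 in its frame.
- stand_a: Fixed green bent-sheet rest, 150 wide (y), 80 deep, 61 high; its face slopes 30 degrees, low on its -x side (towards the robot), with a 12 high lip along the low edge. Origin: middle of its underside. The two stands may swap places. Carries the medium bracket at the start.
- stand_b: Fixed green bent-sheet rest, 150 wide (y), 80 deep, 61 high; its face slopes 30 degrees, low on its -x side (towards the robot), with a 12 high lip along the low edge. Origin: middle of its underside. The two stands may swap places. Carries the small bracket at the start.
- jar: Bystander: amber jar with a pale lid, 67 across, 108 high, loose; origin at the middle of its underside.
- offcut_2: Bystander: wooden strip, 30x160x30, loose, lying along its y; origin at the middle of its underside.

How it is judged (in metres and radians):
On the way, in this order (a step that is already met when the one before it is completed fails the run):
1. the medium bracket lies released on the large one, wall at the opposite end (x of medium in the frame of large between -0.03 and 0.055 m and y of medium in the frame of large between -0.012 and 0.012 m and z of medium in the frame of large between 0.005 and 0.011 m and angle between the x axis of medium and the x axis of large, either way round below 0.15 rad and angle between medium's own z axis and vertical below 0.06 rad and x of medium_wall in the frame of large above 0.02 m and linear speed of medium below 0.02 m/s and contact force between the fingers and medium below 0.1 N and contact force between medium and large above 0.3 N and angle between large's own z axis and vertical below 0.05 rad and distance of large from where it was at the start of the episode below 0.04 m), for 0.2 s.
2. the small bracket lies released on the medium one, wall at the opposite end from the medium's (all of step 1 and x of small in the frame of medium between -0.03 and 0.045 m and y of small in the frame of medium between -0.012 and 0.012 m and z of small in the frame of medium between 0.005 and 0.011 m and angle between the x axis of small and the x axis of medium, either way round below 0.15 rad and angle between small's own z axis and vertical below 0.06 rad and x of small_wall in the frame of medium above 0 m and linear speed of small below 0.02 m/s and contact force between the fingers and small below 0.1 N and contact force between small and medium above 0.3 N), for 0.2 s.
At the end, for the whole second after the job is handed in: Large bracket within 40 mm of its start. Medium flat on its flange, small flat on the medium's (within 3 degrees), each wall at the end opposite the wall below, side edges within 12 mm and 8 degrees, sticking out past the end below by at most 18 mm. All released and at rest (all of step 2); the robot touches nothing.
It fails at once if the large bracket is shoved more than 40 mm (distance of large from where it was at the start of the episode above 0.04 m).
It fails at once if a bracket is dropped or pressed hard onto the pile (over 60 N) (contact force between medium and large above 60 N or contact force between small and medium above 60 N).
It fails at once if a bystander is moved more than 30 mm (distance of any of jar, offcut_2 from where it was at the start of the episode above 0.03 m).
It also fails if it takes over 54 s, if anything falls off the work surface, if the arm or the gripper's body presses on something with over 40 N, if the wrist force passes 120 N, or if a joint passes its speed limit or range.

## Robot

A 6-joint arm with a two-finger parallel gripper is mounted at the origin on a cart in front of the work surface, level with it; the furniture and walls round the work are solid. World frame = base frame: x ahead of the robot, y to its left, z up, the work surface at z = 0. Lengths are in mm, angles in rad, forces in N, time in s.
With the tool pointing down it reaches from about 350 to 875 mm from the base axis. Payload 15.5 kg.
Tool frame: the origin (TCP) lies between the finger pads; the fingertips stand manip.tcp_to_tips ahead of it and the grasp point (between the pads) lies 8 mm behind it (manip.tcp_to_tips is the distance from the TCP to the fingertips, in mm); z points along the fingers, y is the line along which they close (so a half turn about z gives the same grasp; the last joint's range is limited). The gripper opens to 85 mm and grips with 20 to 120 N. Pads are 22 mm wide; open, the fingers measure 114 mm over their backs; the gripper's body (76 mm by 85 mm) begins 54 mm behind the grasp point. The pads swing forward as they close: fully open they stand 13 mm farther back than shut.
Start: joints at [1.226, 0.494, 1.345, -0, 1.302, -0.096], TCP at [154.501, 605.604, 242.277] pointing down, gripper open.
Joint ranges: [-2.91, 2.91], [-0.82, 2.16], [0.22, 2.67], [-1.22, 4.37], [0.12, 2.79], [-3.08, 3.08]. Speed limits (rad/s): [1.89, 1.89, 2.57, 3.01, 3.01, 3.01].

## Interface

Orientations are given as a unit quaternion [w, x, y, z].
In Python, from bench import monitor, viewer, hand_in, manip gives the robot as it stands.
- The arm moves only by the shell command python3 -m inch 'ROWS' [FORCE]. ROWS is JSON, a list of rows, each a list of 3 entries, a list of its own where there are three numbers: the shift along the tool's x, y, z as a fraction of full scale, then the turn, a rotation vector about the tool's x, y, z as a fraction of full scale, then the closure, from 0 (fully open) to 1 (shut). In form: [[[dx, dy, dz], [ax, ay, az], claw], ...]. A call has exactly 10 rows; each row shifts and turns the commanded pose from where the row before left it, along the tool's axes as they then stand; what a row does not reach is not made up. Full scale, the value 1, is 30 mm for a shift and 4 degrees for a turn. A row lasts 1/8 s, in which the tool goes at most 62.5 mm and 10.7 degrees, less where a joint would pass 70% of its speed; a pose out of reach is approached as far as the arm can. A call with a number of a shift or a turn outside -1 to 1 is refused whole. A call with a gripper value outside its range is refused whole. The fingers move at their own pace and stop on an object; FORCE is the grip in N (left out, the last holds). Time passes only in rows, so rows that do not move let the fingers close, or fill a call up. It gives the time, the measured TCP pose, the force, the opening and the grip force at its end, in the units of the state.
- monitor.read_state(): the state, without advancing time (a new reading comes with each control period).
- viewer.snapshot(name): name is "side" or "top"; returns a dict with "pixels" (400x640x3 uint8, red, green, blue), "fov_y" (degrees; the focal length in pixels is half the picture's height over the tangent of half this angle, whatever the lens; pixels are square), "cx", "cy" (the principal point, pixels), "xyz" and "attitude" of the camera in the world. Camera axes: x right, y up, looking along -z (the intrinsics and any distortion apply to the point x, -y, -z); pixel columns grow to the right and rows downward; lengths in mm; the calibration is good to about 2 mm. A picture is of the moment at which its call begins. There is no depth.
- hand_in(): hands the job in; it is judged then, once.
The state is a dict: "time": time; "joint_positions": joint angles; "qd": joint speeds; "joint_efforts": joint torques, N m; "eef_pos": TCP position; "tcp_rot": TCP orientation; "force": force on the tool from outside, world axes, zero at the start; "torque": the same for the moment, N m; "width": finger opening in mm; "finger_force": force on a finger pad.
Only numpy, scipy, OpenCV 4.12 (cv2) and the standard library are available. Lean on these libraries where they do the work, as an engineer would, in place of code of your own. Each camera call takes 0.05 s, during which the arm holds its last target. There are 200 camera calls.

## Working session

There is one attempt and no reset: what is moved stays moved. The work goes in short steps, Python scripts to look and compute and a shell command to move; the robot and the scene stay as the last step left them, time stands still between calls to the robot, and variables do not carry over. Pictures are saved under pics/ and viewed, at most 12 in all, crops included, and the job is handed in when it is done.

```bash
ls; mkdir -p pics; cat > h.py <<'E'
import numpy as np, cv2
from scipy.spatial.transform import Rotation as R
from bench import monitor, viewer, manip
def rot(q): return R.from_quat([q[1],q[2],q[3],q[0]])
def snap(n,f=None):
    s=viewer.snapshot(n); s['pixels']=np.asarray(s['pixels'],np.uint8)
    if f: cv2.imwrite('pics/'+f,s['pixels'][:,:,::-1])
    return s
def ray(s,uv):
    uv=np.atleast_2d(uv).astype(float); h=s['pixels'].shape[0]
    f=h/2/np.tan(np.radians(s['fov_y'])/2)
    d=np.c_[(uv[:,0]-s['cx'])/f,-(uv[:,1]-s['cy'])/f,-np.ones(len(uv))]
    return np.array(s['xyz'],float),rot(s['attitude']).apply(d)
def onz(s,uv,z):
    o,d=ray(s,uv); return o+d*((z-o[2])/d[:,2])[:,None]
def proj(s,P):
    p=rot(s['attitude']).inv().apply(np.atleast_2d(P)-np.array(s['xyz']))
    h=s['pixels'].shape[0]; f=h/2/np.tan(np.radians(s['fov_y'])/2)
    return np.c_[s['cx']-f*p[:,0]/p[:,2],s['cy']+f*p[:,1]/p[:,2]]
def tri(s1,u1,s2,u2):
    o1,d1=ray(s1,u1);o2,d2=ray(s2,u2);out=[]
    for a,b in zip(d1,d2):
        A=np.c_[a,-b]; t=np.linalg.lstsq(A,o2-o1,rcond=None)[0]
        p,q=o1+a*t[0],o2+b*t[1]; out.append(np.r_[(p+q)/2,np.linalg.norm(p-q)])
    return np.array(out)
E
python3 - <<'E'
from h import *
for n in('side','top'):
    s=snap(n,n+'0.png'); print({k:v for k,v in s.items() if k!='pixels'})
print(monitor.read_state(), manip.tcp_to_tips)
E
```

```text
pics
{'fov_y': 45.10836650784457, 'cx': 320.30045623487564, 'cy': 202.78817065537012, 'xyz': array([  80.53659946, -779.71085296,  650.61280583]), 'attitude': array([ 0.83654656,  0.49879598, -0.12669619, -0.18799069])}
{'fov_y': 55.63928336121431, 'cx': 322.9573873111714, 'cy': 200.3070742263296, 'xyz': array([ 522.49748867,  218.88636879, 1037.85088906]), 'attitude': array([-0.70543112, -0.00085252,  0.02036673,  0.70848529])}
{'time': 0.1, 'joint_positions': array([ 1.22549373e+00,  4.94169553e-01,  1.34604760e+00,  6.85267307e-06,
        1.30252008e+00, -9.55341031e-02]), 'qd': array([ 0.00102948, -0.00146619, -0.00222616,  0.00079095, -0.00058652,
       -0.00078646]), 'joint_efforts': array([ 1.17487194e-03, -8.83592963e+01, -3.84561217e+01, -7.34056289e-05,
        5.33506958e-03,  3.78199573e-06]), 'eef_pos': array([154.39813342, 605.31128294, 241.73702728]), 'tcp_rot': array([-1.28347160e-04,  1.24560766e-01,  9.92211816e-01, -5.57719862e-04]), 'force': array([ 0.11124828,  0.46902164, -0.65263655]), 'torque': array([0.06587926, 0.03126171, 0.01102391]), 'finger_force': 0.0, 'width': 85.56117894797964} 11.0
```

View pics/side0.png

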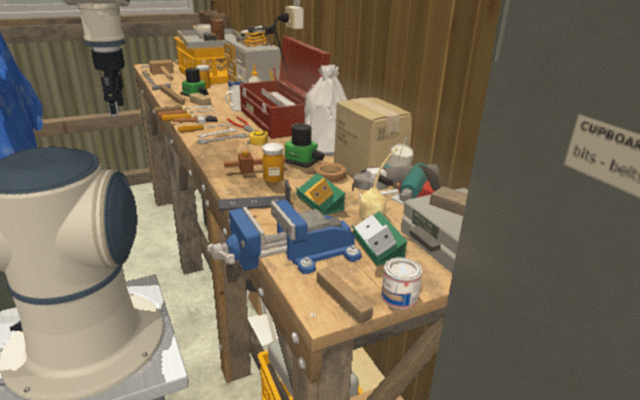

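View pics/top0.png

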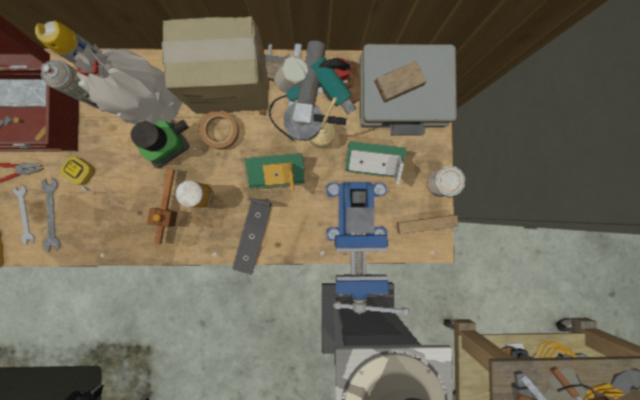

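The side view shows the large bracket at about (250,198), with the vice in front of it. The small bracket is at (318,190) and the medium at (378,233). In the top view, large is at (252,236), small at (278,173), medium at (376,161), the jar at (192,195) and the strip at (427,225). I'll zoom in on these.

```bash
python3 - <<'E'
import cv2,numpy as np
t=cv2.imread('pics/top0.png');s=cv2.imread('pics/side0.png')
r=lambda i,x,y,w,h,W,H:cv2.resize(i[y:y+h,x:x+w],(W,H),interpolation=cv2.INTER_CUBIC)
a=np.hstack([r(t,225,145,100,75,400,300),r(t,330,130,100,75,400,300)])
b=np.hstack([r(t,220,190,60,90,200,300),r(s,205,165,150,75,600,300)])
cv2.imwrite('pics/z1.png',np.vstack([a,b]))
cv2.imwrite('pics/z2.png',np.hstack([r(s,285,165,80,60,400,300),r(s,340,205,80,60,400,300)]))
E
```

```text
(no output)
```

View pics/z1.png

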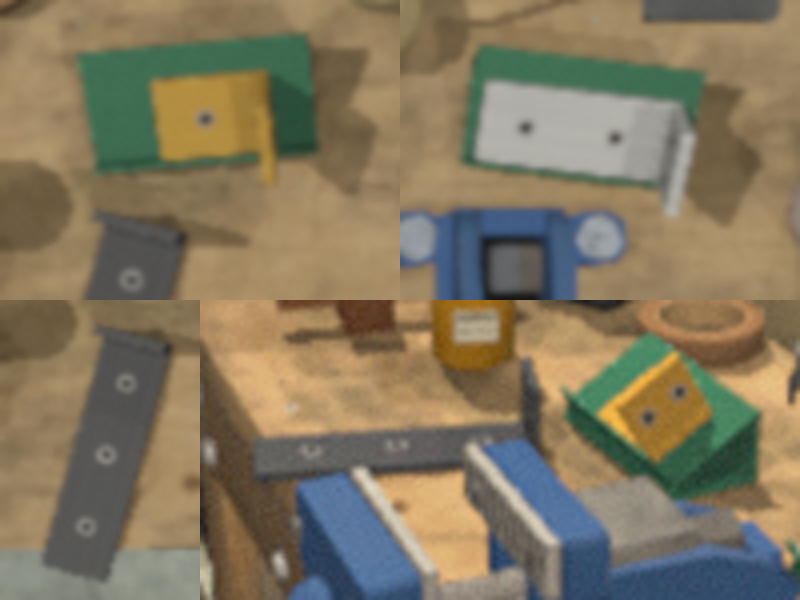

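View pics/z2.png

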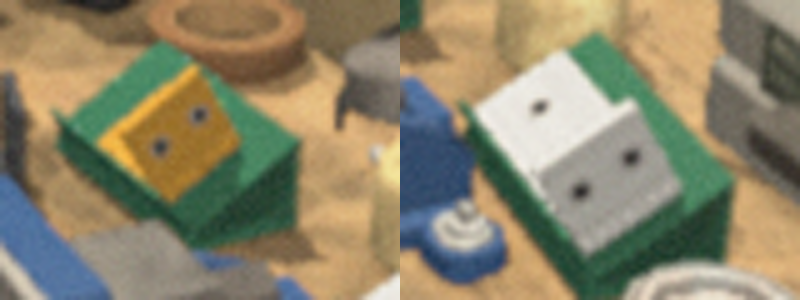

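The large bracket's wall is at its far (+x) end, and its free end overhangs the bench edge nearest the robot. The medium and small brackets have their walls at the -y end, as described. Next I'll triangulate the wall top-edge corners, flange corners and holes.

```bash
python3 - <<'E'
from h import *
np.set_printoptions(precision=1,suppress=True)
t=snap('top');s=snap('side')
def T(o,k,off,p): return [np.array(o)+(np.array(p)-off+.5)/k-.5]
def go(name,tp,sp): 
    r=tri(t,np.vstack(tp),s,np.vstack(sp)); print(name); print(r); return r
go('large holes',[T((220,190),10/3,(0,300),p) for p in((126,383),(106,454),(86,526))],
   [T((205,165),4,(200,300),p) for p in((482,443),(398,444),(312,450))])
m=lambda p:T((330,130),4,(400,0),p); ms=lambda p:T((340,205),5,(400,0),p)
go('med: walltop hi,lo; free hi,lo; hole',[m(p) for p in((687,125),(671,212),(485,80),(473,162),(525,127))],
   [ms(p) for p in((632,100),(540,178),(565,50),(475,105),(540,106))])
m=lambda p:T((225,145),4,(0,0),p); ms=lambda p:T((285,165),5,(0,0),p)
go('small walltop hi,lo',[m(p) for p in((266,105),(269,182))],[ms(p) for p in((195,68),(102,138))])
# masks, top
hsv=cv2.cvtColor(t['pixels'],cv2.COLOR_RGB2HSV)
for n,p in dict(lg=(255,225),lgw=(262,200),med=(370,160),medw=(399,175),sm=(270,173),smw=(292,185),green=(255,180),jar=(190,195)).items(): print(n,hsv[p[1],p[0]])
E
```

```text
large holes
[[516.5 367.9   3.9   2.1]
 [459.  383.5   7.7   1.8]
 [401.  399.6   7.3   1.7]]
med: walltop hi,lo; free hi,lo; hole
[[647.   -3.7  94.    5.1]
 [597.7  -1.7  63.    1.9]
 [685.8 117.1  48.3   1.5]
 [635.8 122.4  24.6   4.5]
 [655.9  89.8  37.2   0.6]]
small walltop hi,lo
[[623.5 272.1  95.7   1.8]
 [573.7 273.7  62.5  10. ]]
lg [15  6 85]
lgw [17 70 91]
med [ 26  12 177]
medw [ 26  12 170]
sm [ 20 159 178]
smw [ 20 160 167]
green [ 73 111 108]
jar [ 28  16 194]
```

```bash
python3 - <<'E'
from h import *
np.set_printoptions(precision=2,suppress=True)
px=np.mean([snap('top')['pixels'] for _ in range(4)],0); t=snap('top')
hsv=cv2.cvtColor(px.astype(np.uint8),cv2.COLOR_RGB2HSV).astype(int); H,S,V=[hsv[...,i] for i in range(3)]
def fit(P): 
    c=P.mean(0)
    for _ in range(3):
        d=np.linalg.svd(P-c)[2][0]; n=np.array([-d[1],d[0]]); r=(P-c)@n; P=P[abs(r)<max(2,1.5*r.std())]; c=P.mean(0)
    return c,d,r.std()
g=px.mean(2)
def edge(win,horiz,ch,sign):  # subpixel edge: parabola peak of gradient along rows/cols
    x0,x1,y0,y1=win; A=ch[y0:y1,x0:x1].astype(float)
    if not horiz: A=A.T
    D=sign*np.gradient(cv2.GaussianBlur(A,(3,3),0),axis=0); out=[]
    for j in range(D.shape[1]):
        k=int(np.argmax(D[1:-1,j]))+1; a,b,c=D[k-1:k+2,j]; q=a-2*b+c; k+= 0 if q==0 else .5*(a-c)/q
        out.append((x0+j,y0+k) if horiz else (x0+k,y0+j))
    return np.array(out)
def line(name,win,horiz,ch,sign,z):
    c,d,s=fit(edge(win,horiz,ch,sign)); P=onz(t,[c-20*d,c+20*d],z)[:,:2]; v=P[1]-P[0]; v/=np.linalg.norm(v)
    if v[1]<0 and horiz or v[0]>0 and not horiz: v=-v
    print(name,'pix',c,'res',s,'pt',P.mean(0),'dir',v,'yaw',np.degrees(np.arctan2(v[1],v[0]))); return P.mean(0),v
# large: rows 212..255 ; saturation drops inside
L=[]
for y in(215,225,235,245,255): print(y,[(int(x)) for x in S[y,225:280:3]])
pl,v1=line('Lleft',(235,262,212,256),False,S,-1,8)
pr,v2=line('Lright',(248,275,212,256),False,S,+1,8)
print('width',(pr-pl)@np.array([-v1[1],v1[0]]))
line('Lfree',(237,250,262,278),True,g,+1,8)
line('Lfree2',(237,250,262,278),True,g,-1,8)
line('Mhi',(355,385,144,156),True,g,+1,48)
line('Mlo',(352,382,166,180),True,g,-1,24)
line('Ghi(small stand)',(250,298,149,160),True,H,+1,61)
line('Shi',(266,290,158,168),True,H,-1,48)
line('Slo',(266,286,180,190),True,H,+1,24)
E
```

```text
215 [105, 103, 101, 99, 96, 97, 96, 90, 9, 6, 15, 18, 9, 6, 18, 103, 101, 101, 102]
225 [94, 95, 93, 97, 95, 92, 88, 9, 6, 9, 6, 6, 6, 12, 102, 98, 96, 93, 94]
235 [96, 95, 94, 92, 95, 90, 11, 9, 15, 18, 13, 9, 12, 102, 100, 100, 101, 99, 100]
245 [92, 96, 97, 93, 90, 14, 6, 6, 6, 9, 3, 12, 102, 104, 103, 102, 104, 116, 114]
255 [97, 97, 98, 96, 14, 6, 11, 14, 9, 3, 6, 97, 97, 95, 98, 97, 94, 96, 98]
Lleft pix [241.98 233.5 ] res 0.1416667796573639 pt [464.77 409.22] dir [-0.96  0.27] yaw 164.54013069090192
Lright pix [262.74 233.5 ] res 0.05984087329439828 pt [464.42 353.46] dir [-0.96  0.26] yaw 164.6983569896081
width 53.83580267486508
Lfree pix [243.   272.11] res 0.12221562631558408 pt [361.05 406.29] dir [0.26 0.97] yaw 75.14346985297995
Lfree2 pix [243.9  268.02] res 2.4401124305044326 pt [372.1 403.9] dir [-0.89  0.46] yaw 152.59602772900922
Mhi pix [369.5  151.63] res 0.08785435562862158 pt [679.89  68.23] dir [0.12 0.99] yaw 83.3821762631222
Mlo pix [366.5  171.58] res 0.08101488068399954 pt [629.77  73.14] dir [0.12 0.99] yaw 82.95208064718379
Ghi(small stand) pix [273.5  155.34] res 0.04540099104681881 pt [668.32 318.83] dir [-0.09  1.  ] yaw 95.0655571172422
Shi pix [277.5  162.56] res 0.06086191358876427 pt [651.31 309.76] dir [-0.08  1.  ] yaw 94.72517890172898
Slo pix [275.5  183.91] res 0.10375564495307554 pt [597.2  317.36] dir [-0.09  1.  ] yaw 95.09337907489292
```

```bash
cat >> h.py <<'E'
def frame(yaw,tilt):
    """tool attitude: y axis at yaw (deg) horizontal, z tilted `tilt` deg from down toward the horizontal direction yaw-90"""
    y=np.radians(yaw); w=np.array([np.sin(y),-np.cos(y),0]); Y=np.array([np.cos(y),np.sin(y),0])
    a=np.radians(tilt); Z=np.sin(a)*w-np.cos(a)*np.array([0,0,1]); return np.c_[np.cross(Y,Z),Y,Z]
def need(P,M):
    st=monitor.read_state(); M0=rot(st['tcp_rot']).as_matrix()
    r=R.from_matrix(M0.T@M).as_rotvec(degrees=True)/4
    d=np.array(P)-st['eef_pos']
    np.set_printoptions(precision=2,suppress=True)
    print('t',st['time'],'pos',st['eef_pos'],'q6',st['joint_positions'][5],'w',st['width'],'ff',st['finger_force'],'F',st['force'])
    print('shift now-frame',M0.T@d/30,' shift in goal frame',M.T@d/30,' turn',r)
E
python3 -m inch '[[[-0.9,-0.85,0],[0,0,0],0],[[-0.95,-0.9,0],[0,0,0],0],[[-0.95,-0.9,0],[0,0,0],0],[[-0.95,-0.9,0],[0,0,0],0],[[-0.95,-0.9,0],[0,0,0],0],[[-0.95,-0.9,0],[0,0,0],0],[[-0.95,-0.9,0],[0,0,0],0],[[-0.95,-0.9,0],[0,0,0],0],[[-0.95,-0.9,0],[0,0,0],0],[[-0.95,-0.9,0],[0,0,0],0]]' 60
python3 - <<'E'
from h import *
M=frame(83.2,30); need(np.array([633.4,-4.4,58.6])-200*M[:,2],M)
E
```

```text
time: 1.7
eef_pos: [363.5, 274.3, 242.5]
tcp_rot: [0.0, 0.125, 0.992, 0.0]
force: [-0.1, 0.2, -0.6]
width: 85.4
finger_force: 0.0
t 1.7 pos [363.48 274.29 242.46] q6 -0.8058375057394296 w 85.35303190410896 ff 0.0 F [-0.11  0.21 -0.61]
shift now-frame [-7.71 -7.21  0.36]  shift in goal frame [-5.63 -8.16  3.66]  turn [-0.49 -7.48 -1.84]
```

```bash
python3 -m inch '[[[-0.96,-0.9,0.05],[0,0,0],0],[[-0.96,-0.9,0.05],[0,0,0],0],[[-0.96,-0.9,0.05],[0,0,0],0],[[-0.96,-0.9,0.05],[0,0,0],0],[[-0.96,-0.9,0.05],[0,0,0],0],[[-0.96,-0.9,0.05],[0,0,0],0],[[-0.96,-0.9,0.05],[0,0,0],0],[[-0.96,-0.9,0.05],[0,0,0],0],[[0,0,0],[-0.06,-0.94,-0.23],0],[[0,0,0],[-0.06,-0.94,-0.23],0]]'
python3 -m inch '[[[0,0,0],[-0.06,-0.94,-0.23],0],[[0,0,0],[-0.06,-0.94,-0.23],0],[[0,0,0],[-0.06,-0.94,-0.23],0],[[0,0,0],[-0.06,-0.94,-0.23],0],[[0,0,0],[-0.06,-0.94,-0.23],0],[[0,0,0],[-0.06,-0.94,-0.23],0],[[0,0,0.7],[0,0,0],0],[[0,0,0.7],[0,0,0],0],[[0,0,0.7],[0,0,0],0],[[0,0,0.7],[0,0,0],0]]'
python3 - <<'E'
from h import *
M=frame(83.2,30); need(np.array([633.4,-4.4,58.6]),M)
s=snap('side');t=snap('top')
cv2.imwrite('pics/z3.png',np.hstack([cv2.resize(i['pixels'][y:y+150,x:x+100,::-1],(400,600),interpolation=cv2.INTER_CUBIC) for i,x,y in((s,320,130),(t,350,100))]))
E
```

```text
time: 2.95
eef_pos: [533.1, 8.5, 230.2]
tcp_rot: [0.067, 0.109, 0.992, -0.004]
force: [1.1, 0.6, -0.4]
width: 85.6
finger_force: 0.0
time: 4.2
eef_pos: [575.0, 4.0, 157.2]
tcp_rot: [0.26, 0.057, 0.964, -0.016]
force: [-0.6, -0.6, 0.3]
width: 85.3
finger_force: 0.0
t 4.2 pos [575.01   3.98 157.21] q6 -1.4658156845435628 w 85.32589193134791 ff 0.0 F [-0.59 -0.64  0.25]
shift now-frame [-0.05 -0.04  3.83]  shift in goal frame [-0.06 -0.05  3.83]  turn [-0.01  0.04  0.01]
```

View pics/z3.png

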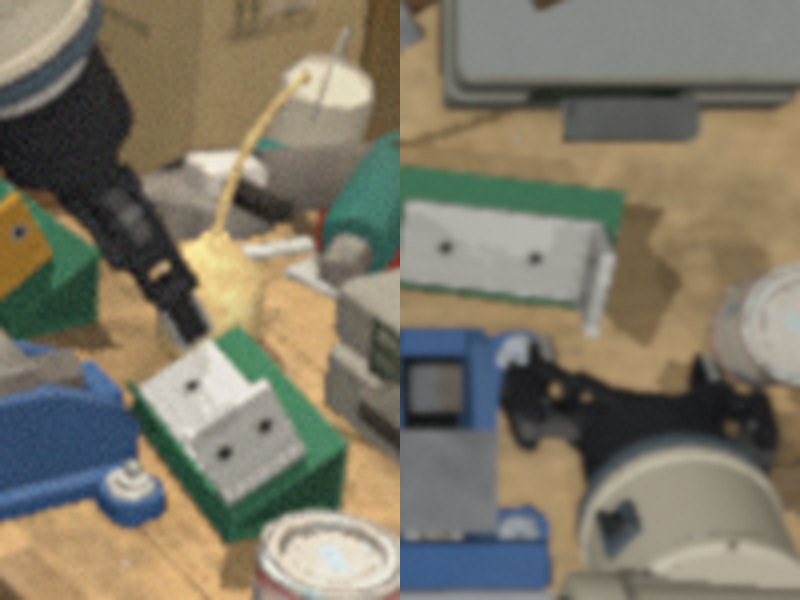

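The gripper is aligned over the wall, at about (598,280) in the crop. The paint can at (760,330) is close to the outer finger, so I'll go in half closed.

```bash
python3 -m inch '[[[0,0,0],[0,0,0],0.5],[[0,0,0],[0,0,0],0.5],[[0,0,0.5],[0,0,0],0.5],[[-0.05,-0.05,0.7],[0,0,0],0.5],[[0,0,0.7],[0,0,0],0.5],[[0,0,0.7],[0,0,0],0.5],[[0,0,0.6],[0,0,0],0.5],[[0,0,0.4],[0,0,0],0.5],[[0,0,0.25],[0,0,0],0.5],[[0,0,0],[0,0,0],0.5]]' 60
python3 - <<'E'
from h import *
M=frame(83.2,30); need(np.array([633.4,-4.4,58.6]),M)
s=snap('side');t=snap('top')
cv2.imwrite('pics/z4.png',np.hstack([cv2.resize(i['pixels'][y:y+75,x:x+50,::-1],(400,600),interpolation=cv2.INTER_CUBIC) for i,x,y in((s,355,190),(t,375,140))]))
E
```

```text
time: 5.55
eef_pos: [640.8, -3.4, 69.9]
tcp_rot: [0.248, 0.058, 0.967, -0.017]
force: [0.0, 0.0, -0.1]
width: 42.6
finger_force: 0.0
t 5.55 pos [640.8   -3.44  69.86] q6 -1.3839453819523888 w 42.61266341201778 ff 0.0 F [ 0.02  0.02 -0.06]
shift now-frame [ 0.39 -0.06  0.21]  shift in goal frame [ 0.4  -0.06  0.2 ]  turn [-0.07 -0.31  0.01]
```

View pics/z4.png

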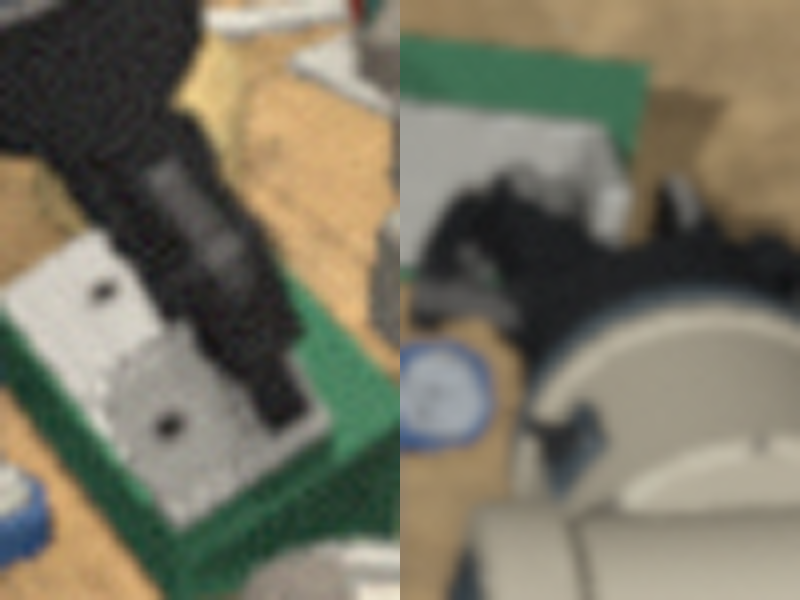

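The tool has stopped about 12 mm from the target, on the wall's uphill side. I'll check whether a joint limit is the cause.

```bash
python3 - <<'E'
from h import *
print(np.round(monitor.read_state()['joint_positions'],3))
E
python3 -m inch '[[[0.2,-0.03,0.1],[0,-0.15,0],0.5],[[0.2,-0.03,0.1],[0,-0.15,0],0.5],[[0,0,0],[0,0,0],0.5],[[0,0,0],[0,0,0],0.5],[[0,0,0],[0,0,0],0.5],[[0,0,0],[0,0,0],0.5],[[0,0,0],[0,0,0],0.5],[[0,0,0],[0,0,0],0.5],[[0,0,0],[0,0,0],0.5],[[0,0,0],[0,0,0],0.5]]'
python3 - <<'E'
from h import *
M=frame(83.2,30); need(np.array([633.4,-4.4,58.6]),M)
print(np.round(monitor.read_state()['joint_positions'],3))
E
```

```text
[-0.089  0.638  1.885 -0.162  0.119 -1.384]
time: 6.9
eef_pos: [640.4, -3.1, 69.0]
tcp_rot: [0.247, 0.058, 0.967, -0.019]
force: [0.6, 0.1, -0.0]
width: 42.7
finger_force: 0.0
t 6.9 pos [640.38  -3.11  69.01] q6 -1.3266293711795218 w 42.6961097248174 ff 0.0 F [ 0.6   0.07 -0.03]
shift now-frame [ 0.36 -0.07  0.2 ]  shift in goal frame [ 0.37 -0.07  0.19]  turn [-0.13 -0.32  0.01]
[-0.09  0.64  1.88 -0.22  0.12 -1.33]
```

Joint 5 is at its lower limit of 0.12. The pads can grip at a slightly different pitch, so I'll use a 21° tilt.

```bash
cat >> h.py <<'E'
E
python3 - <<'E'
from h import *
M=frame(83.2,21); G=np.array([629.9,-3.9,64.6]); need(G+8*M[:,2],M)
E
```

```text
t 6.9 pos [640.38  -3.11  69.01] q6 -1.3266293711795218 w 42.6961097248174 ff 0.0 F [ 0.6   0.07 -0.03]
shift now-frame [ 0.41 -0.07  0.23]  shift in goal frame [ 0.37 -0.07  0.28]  turn [-0.13  1.93 -0.  ]
```

```bash
python3 -m inch '[[[0,0,-0.2],[-0.04,0.65,0],0.5],[[0,0,0],[-0.04,0.65,0],0.5],[[0,0,0],[-0.04,0.65,0],0.5],[[0.19,-0.03,0.2],[0,0,0],0.5],[[0.18,-0.03,0.2],[0,0,0],0.5],[[0,0,0],[0,0,0],0.5],[[0,0,0],[0,0,0],0.5],[[0,0,0],[0,0,0],0.5],[[0,0,0],[0,0,0],0.5],[[0,0,0],[0,0,0],0.5]]'
python3 - <<'E'
from h import *
M=frame(83.2,21); G=np.array([629.9,-3.9,64.6]); need(G+8*M[:,2],M)
print(np.round(monitor.read_state()['joint_positions'],3))
E
```

```text
time: 8.15
eef_pos: [631.3, -3.8, 59.2]
tcp_rot: [0.181, 0.059, 0.982, -0.011]
force: [-0.1, -0.9, 0.4]
width: 42.8
finger_force: 0.0
t 8.15 pos [631.33  -3.8   59.23] q6 -1.52205900859452 w 42.81847506312644 ff 0.0 F [-0.07 -0.92  0.35]
shift now-frame [-0.02 -0.01  0.08]  shift in goal frame [-0.02 -0.01  0.08]  turn [-0.01 -0.02 -0.  ]
[-0.1   0.65  1.8  -0.03  0.33 -1.52]
```

```bash
python3 -m inch '[[[0,0,0.08],[0,0,0],0.6],[[0,0,0],[0,0,0],0.8],[[0,0,0],[0,0,0],1],[[0,0,0],[0,0,0],1],[[0,0,0],[0,0,0],1],[[0,0,0],[0,0,0],1],[[0,0,0],[0,0,0],1],[[-0.1,0,-0.26],[0,0,0],1],[[-0.2,0,-0.52],[0,0,0],1],[[-0.25,0,-0.65],[0,0,0],1]]' 80
python3 - <<'E'
from h import *
M=frame(83.2,21); need(np.array([630,-4,160]),M)
E
```

```text
time: 9.4
eef_pos: [632.0, -3.8, 103.3]
tcp_rot: [0.181, 0.058, 0.982, -0.011]
force: [-0.0, 0.8, -0.9]
width: 7.0
finger_force: 77.9
t 9.4 pos [631.96  -3.84 103.32] q6 -1.5293757568876993 w 7.010094327783608 ff 77.91436672210693 F [-0.01  0.75 -0.88]
shift now-frame [-0.61 -0.01 -1.79]  shift in goal frame [-0.62 -0.01 -1.79]  turn [-0.02 -0.03 -0.  ]
```

```bash
python3 -m inch '[[[-0.3,0,-0.85],[0,0,0],1],[[-0.3,0,-0.85],[0,0.6,0],1],[[-0.2,0,-0.85],[0,1,0],1],[[-0.1,0,-0.8],[0,1,0],1],[[-0.1,0,-0.8],[0,1,0],1],[[0,0,-0.3],[0,1,0],1],[[0,0,0],[0,1,0],1],[[0,0,0],[0,1,0],1],[[0,0,0],[0,0.9,0],1],[[0,0,0],[0,0,0],1]]'
python3 - <<'E'
from h import *
M=frame(83.2,-9); need(np.array([388,402,230]),M)
print(np.round(monitor.read_state()['joint_positions'],3))
E
```

```text
time: 10.65
eef_pos: [623.4, -2.8, 239.8]
tcp_rot: [-0.079, 0.059, 0.995, 0.004]
force: [0.2, 0.6, -2.0]
width: 6.9
finger_force: 78.0
t 10.65 pos [623.39  -2.76 239.81] q6 -1.552878625285709 w 6.942487839005572 ff 77.96605467796326 F [ 0.22  0.62 -2.04]
shift now-frame [ 9.23 12.46  1.8 ]  shift in goal frame [ 9.22 12.47  1.79]  turn [-0.01 -0.02 -0.01]
[-0.1   0.57  1.22  0.    1.51 -1.55]
```

```bash
python3 -m inch '[[[0.5,0.7,0.1],[0,0,0],1],[[0.71,0.96,0.14],[0,0,0],1],[[0.71,0.96,0.14],[0,0,0],1],[[0.71,0.96,0.14],[0,0,0],1],[[0.71,0.96,0.14],[0,0,0],1],[[0.71,0.96,0.14],[0,0,0],1],[[0.71,0.96,0.14],[0,0,0],1],[[0.71,0.96,0.14],[0,0,0],1],[[0.71,0.96,0.14],[0,0,0],1],[[0.71,0.96,0.14],[0,0,0],1]]'
python3 -m inch '[[[0.71,0.96,0.14],[0,0,0],1],[[0.71,0.96,0.14],[0,0,0],1],[[0.71,0.96,0.14],[0,0,0],1],[[0.2,0.24,0],[0,0,0],1],[[0,0,0],[-0.1,0,0.6],1],[[0,0,0],[-0.15,0,0.97],1],[[0,0,0],[-0.15,0,0.97],1],[[0,0,0],[-0.15,0,0.97],1],[[0,0,0],[-0.15,0,0.97],1],[[0,0,0],[-0.15,0,0.97],1]]'
python3 -m inch '[[[0,0,0],[-0.15,0,0.97],1],[[0,0,0],[-0.15,0,0.97],1],[[0,0,0],[-0.15,0,0.97],1],[[0,0,0],[-0.15,0,0.97],1],[[0,0,0],[-0.15,0,0.97],1],[[0,0,0],[-0.15,0,0.97],1],[[0,0,0],[-0.15,0,0.97],1],[[0,0,0],[-0.15,0,0.97],1],[[0,0,0],[-0.15,0,0.97],1],[[0,0,0],[-0.15,0,0.97],1]]'
python3 - <<'E'
from h import *
M=frame(-15.4,-9); need(np.array([388,402,140]),M)
print(np.round(monitor.read_state()['joint_positions'],3))
E
```

```text
time: 11.9
eef_pos: [445.2, 301.9, 232.6]
tcp_rot: [-0.079, 0.059, 0.995, 0.005]
force: [0.3, 0.4, -1.6]
width: 7.5
finger_force: 78.0
time: 13.15
eef_pos: [387.3, 401.5, 231.0]
tcp_rot: [-0.076, 0.25, 0.965, 0.019]
force: [0.4, 0.1, -1.9]
width: 6.9
finger_force: 78.1
time: 14.4
eef_pos: [387.2, 401.5, 231.0]
tcp_rot: [-0.065, 0.56, 0.825, 0.042]
force: [-0.2, -0.0, -1.4]
width: 6.8
finger_force: 78.1
t 14.4 pos [387.24 401.45 231.01] q6 0.16198252888569648 w 6.845782923651772 ff 78.11227083206177 F [-0.22 -0.04 -1.45]
shift now-frame [-0.46  0.04  3.  ]  shift in goal frame [-0.45  0.02  3.  ]  turn [-1.5   0.04  9.15]
[0.61 0.39 1.57 0.17 1.15 0.16]
```

```bash
python3 -m inch '[[[0,0,0],[-0.16,0,0.97],1],[[0,0,0],[-0.16,0,0.97],1],[[-0.05,0,0.3],[-0.16,0,0.97],1],[[-0.05,0,0.3],[-0.16,0,0.97],1],[[-0.05,0,0.3],[-0.16,0,0.97],1],[[-0.05,0,0.3],[-0.16,0,0.97],1],[[-0.05,0,0.3],[-0.16,0,0.97],1],[[-0.05,0,0.3],[-0.16,0,0.97],1],[[-0.05,0,0.3],[-0.16,0,0.97],1],[[-0.05,0,0.1],[-0.06,0,0.42],1]]'
python3 - <<'E'
from h import *
M=frame(-15.4,-9); need(np.array([388,402,140]),M)
s=snap('side');t=snap('top')
cv2.imwrite('pics/z5.png',np.hstack([cv2.resize(i['pixels'][y:y+150,x:x+100,::-1],(400,600),interpolation=cv2.INTER_CUBIC) for i,x,y in((s,200,90),(t,200,160))]))
E
```

```text
time: 15.65
eef_pos: [386.8, 399.8, 163.6]
tcp_rot: [-0.047, 0.793, 0.605, 0.061]
force: [-0.0, 0.1, -2.1]
width: 7.0
finger_force: 78.1
t 15.65 pos [386.82 399.78 163.59] q6 0.830540230919632 w 7.039534266605228 ff 78.05992126464844 F [-0.04  0.14 -2.08]
shift now-frame [-0.04  0.02  0.79]  shift in goal frame [-0.04  0.02  0.79]  turn [0.   0.04 0.02]
```

View pics/z5.png

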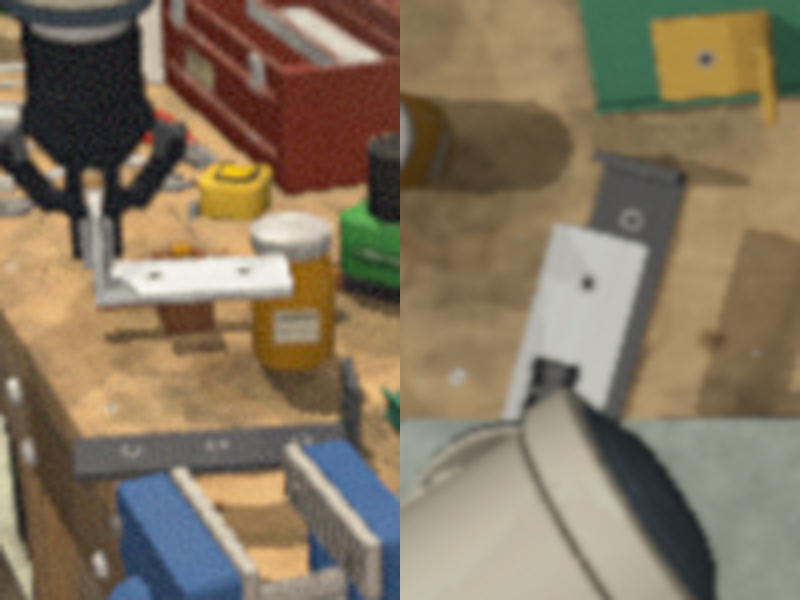

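The medium hangs level above the large. Its free-end hole is at crop (245,270) in the side view and (587,283) in the top view. I'll triangulate the hole and fit the flange edges.

```bash
cat > e.py <<'E'
from h import *
def fit(P):
    c=P.mean(0)
    for _ in range(3):
        d=np.linalg.svd(P-c)[2][0]; r=(P-c)@np.array([-d[1],d[0]]); P=P[abs(r)<max(.5,1.5*r.std())]; c=P.mean(0)
    return c,d,r.std()
def edge(win,horiz,ch,sign):
    x0,x1,y0,y1=win; A=ch[y0:y1,x0:x1].astype(float)
    if not horiz: A=A.T
    D=sign*np.gradient(cv2.GaussianBlur(A,(3,3),0),axis=0); out=[]
    for j in range(D.shape[1]):
        k=int(np.argmax(D[1:-1,j]))+1; a,b,c=D[k-1:k+2,j]; q=a-2*b+c; k+= 0 if q==0 else .5*(a-c)/q
        out.append((x0+j,y0+k) if horiz else (x0+k,y0+j))
    return np.array(out)
def line(t,name,win,horiz,ch,sign,z,h=15):
    c,d,s=fit(edge(win,horiz,ch,sign)); P=onz(t,[c-h*d,c+h*d],z)[:,:2]; v=P[1]-P[0]; v/=np.linalg.norm(v)
    print(name,'pix',c,'res',s,'pt',P.mean(0),'yaw',np.degrees(np.arctan2(v[1],v[0]))); return P.mean(0),v
O=np.array([458.5,383.]); a=np.radians(164.6); U=np.array([np.cos(a),np.sin(a)]); W=np.array([-U[1],U[0]])
E
python3 - <<'E'
from e import *
np.set_printoptions(precision=2,suppress=True)
s=snap('side');t=snap('top')
q=lambda o,p:np.array(o)+(np.array(p)+.5)/4-.5
r=tri(t,[q((200,160),(187,283)),q((200,160),(153,224)),q((200,160),(248,243))],s,[q((200,90),(245,270)),q((200,90),(270,257)),q((200,90),(291,290))]);print(r)
z=135.5; g=t['pixels'].astype(float).mean(2)
hs=cv2.cvtColor(t['pixels'],cv2.COLOR_RGB2HSV)
l,_=line(t,'left',(228,244,224,250),False,g,+1,z)
rr,_=line(t,'right',(250,268,226,250),False,g,-1,z)
e,_=line(t,'end',(242,258,210,226),True,g,+1,z)
for p in(l,rr,e,r[0,:2]): print('in large',(p-O)@U,(p-O)@W)
for y in (228,240): print(g[y,225:270].astype(int))
E
```

```text
[[480.39 373.93 141.36   2.1 ]
 [511.18 396.29 137.16   6.3 ]
 [502.04 339.54 136.5    1.17]]
left pix [232.14 236.  ] res 0.07393224940784202 pt [466.14 408.74] yaw 165.37464867840214
right pix [256.71 237.5 ] res 0.0407965269614524 pt [462.22 351.  ] yaw 164.84059986670312
end pix [249.5  217.73] res 0.10979159034734341 pt [508.96 368.  ] yaw -103.70962474071098
in large -0.5248269906412536 -26.847730978619975
in large -12.08792028947811 29.866746254917626
in large -52.62641772960488 1.0589021259053784
in large -23.51520502653775 2.9343643910429624
[110 110 109 108 109 107 105 104 110 132 160 176 178 178 180 181 181 180
 179 174 162 155 165 180 188 192 191 189 189 190 191 191 191 183 154 107
  87  86  83  79  87 105 125 135 139]
[125 128 130 131 132 137 155 172 178 180 185 191 194 194 192 192 193 194
 194 194 194 192 191 191 191 190 191 191 191 189 177 144 103  88  86  87
  89  99 117 127 128 127 129 134 135]
```

```bash
python3 - <<'E'
from h import *
M=frame(-15.4,-9); need(np.array([387.2,401.2,163.6-112]),M)
E
```

```text
t 15.85 pos [387.54 400.29 164.09] q6 0.8281082236169339 w 7.062535290313965 ff 78.0601966381073 F [-0.35  0.2  -0.85]
shift now-frame [-0.55 -0.02  3.71]  shift in goal frame [-0.56 -0.02  3.71]  turn [0.   0.03 0.06]
```

```bash
python3 -m inch '[[[-0.06,0,0.4],[0,0,0],1],[[-0.1,0,0.65],[0,0,0.06],1],[[-0.1,0,0.65],[0,0.03,0],1],[[-0.1,0,0.65],[0,0,0],1],[[-0.08,0,0.55],[0,0,0],1],[[-0.06,0,0.4],[0,0,0],1],[[-0.04,-0.02,0.25],[0,0,0],1],[[-0.02,0,0.16],[0,0,0],1],[[0,0,0],[0,0,0],1],[[0,0,0],[0,0,0],1]]'
python3 -m inch '[[[0,0,0.04],[0,0,0],1],[[0,0,0.04],[0,0,0],1],[[-0.01,0,0.04],[0,0,0],1],[[0,0,0.04],[0,0,0],1],[[-0.01,0,0.04],[0,0,0],1],[[0,0,0],[0,0,0],1],[[0,0,0],[0,0,0],1],[[0,0,0],[0,0,0],1],[[0,0,0],[0,0,0],1],[[0,0,0],[0,0,0],1]]'
```

```text
time: 17.1
eef_pos: [387.3, 401.2, 51.4]
tcp_rot: [-0.047, 0.793, 0.604, 0.062]
force: [0.3, -0.2, -1.2]
width: 7.3
finger_force: 78.1
time: 18.35
eef_pos: [387.2, 401.4, 45.1]
tcp_rot: [-0.047, 0.793, 0.604, 0.062]
force: [-0.3, -0.1, -1.7]
width: 7.0
finger_force: 78.1
```

```bash
python3 -m inch '[[[0,0,0.03],[0,0,0],1],[[0,0,0],[0,0,0],1],[[0,0,0.03],[0,0,0],1],[[0,0,0],[0,0,0],1],[[0,0,0],[0,0,0],1],[[0,0,0],[0,0,0],1],[[0,0,0],[0,0,0],1],[[0,0,0],[0,0,0],1],[[0,0,0],[0,0,0],1],[[0,0,0],[0,0,0],1]]'
python3 - <<'E'
from e import *
s=snap('side');t=snap('top')
cv2.imwrite('pics/z6.png',np.hstack([cv2.resize(i['pixels'][y:y+75,x:x+50,::-1],(400,600),interpolation=cv2.INTER_CUBIC) for i,x,y in((s,215,145),(t,230,190))]))
E
```

```text
time: 19.6
eef_pos: [387.2, 401.7, 43.2]
tcp_rot: [-0.047, 0.793, 0.604, 0.062]
force: [0.1, -0.8, -1.0]
width: 7.1
finger_force: 78.1
```

View pics/z6.png

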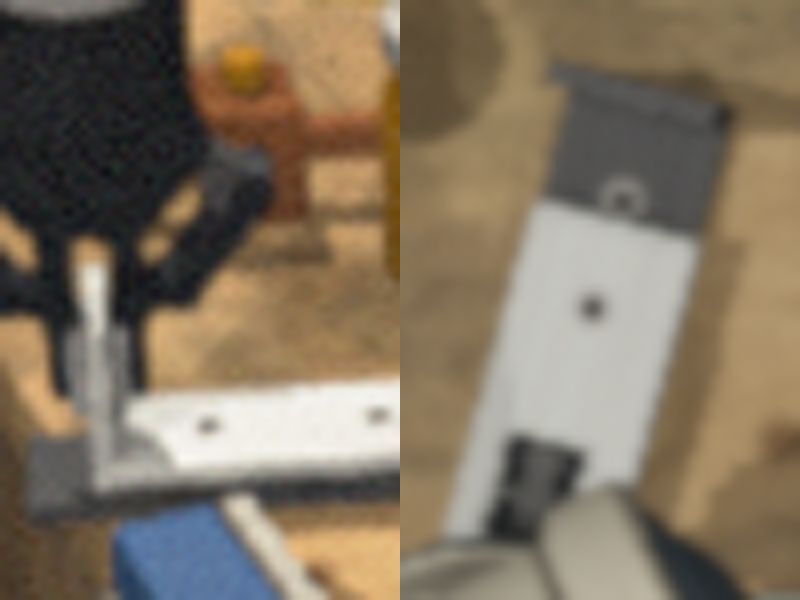

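The medium sits evenly over the large, perhaps 1–3 mm above it. I'll keep lowering in small steps until I see contact.

```bash
for i in 1; do python3 -m inch '[[[0,0,0.025],[0,0,0],1],[[0,0,0],[0,0,0],1],[[0,0,0.025],[0,0,0],1],[[0,0,0],[0,0,0],1],[[0,0,0],[0,0,0],1],[[0,0,0],[0,0,0],1],[[0,0,0],[0,0,0],1],[[0,0,0],[0,0,0],1],[[0,0,0],[0,0,0],1],[[0,0,0],[0,0,0],1]]'; done
```

```text
time: 20.95
eef_pos: [387.3, 401.9, 41.8]
tcp_rot: [-0.047, 0.793, 0.604, 0.062]
force: [-0.6, 0.2, -2.2]
width: 7.0
finger_force: 78.1
```

```bash
python3 -m inch '[[[0,0,0.03],[0,0,0],1],[[0,0,0],[0,0,0],1],[[0,0,0.03],[0,0,0],1],[[0,0,0],[0,0,0],1],[[0,0,0],[0,0,0],1],[[0,0,0],[0,0,0],1],[[0,0,0],[0,0,0],1],[[0,0,0],[0,0,0],1],[[0,0,0],[0,0,0],1],[[0,0,0],[0,0,0],1]]'
python3 - <<'E'
from e import *
np.set_printoptions(precision=2,suppress=True)
s=snap('side');q=lambda o,p:np.array(o)+(np.array(p)+.5)/8-.5
# medium flange underside vs large flange top: row profile in side image
g=s['pixels'].astype(int).sum(2)//3
for x in (236,244,252,260): print(x,g[195:215,x])
E
```

```text
time: 22.2
eef_pos: [387.4, 402.2, 40.0]
tcp_rot: [-0.047, 0.793, 0.604, 0.062]
force: [-0.1, 0.1, -2.2]
width: 7.1
finger_force: 78.1
236 [195 217 217 223 232 235 233 214 173 160 152 105  64  70 108 123 124 120
 126 120]
244 [218 234 237 237 236 236 238 237 224 185 142 121 169 191 170 141 112 109
 114 122]
252 [233 236 237 237 236 235 236 235 204 160 106  66  60  85 102 120 148 175
 174 182]
260 [238 235 220 221 230 235 235 223 183 139  97  66  73  96 110 144 167 177
 179 176]
```

```bash
python3 -m inch '[[[-0.02,0,0.03],[0,0,0],1],[[0,0,0],[0,0,0],1],[[-0.01,0,0.03],[0,0,0],1],[[0,0,0],[0,0,0],1],[[0,0,0],[0,0,0],1],[[0,0,0],[0,0,0],1],[[0,0,0],[0,0,0],1],[[0,0,0],[0,0,0],1]
,[[0,0,0],[0,0,0],1],[[0,0,0],[0,0,0],1]]'
```

```text
time: 23.5
eef_pos: [387.3, 401.6, 38.1]
tcp_rot: [-0.047, 0.793, 0.604, 0.062]
force: [0.3, 0.1, -2.4]
width: 7.6
finger_force: 78.1
```

```bash
python3 - <<'E'
from e import *
np.set_printoptions(precision=1,suppress=True,linewidth=150)
I=[snap('side') for _ in range(3)]; s=I[0]
g=np.mean([i['pixels'] for i in I],0).mean(2)
n=np.r_[W,0]; p0=np.r_[O+28*W,0]
for x in (252,258,264):
    o,d=ray(s,[(x,r) for r in range(195,215)]); P=o+d*((p0-o)@n/(d@n))[:,None]
    print(x,'X',(P[8,:2]-O)@U); print(np.c_[P[:,2],g[195:215,x]].T)
E
```

```text
252 X 6.234532563914049
[[ 40.5  37.4  34.3  31.2  28.1  25.   21.9  18.7  15.6  12.4   9.3   6.1   3.   -0.2  -3.4  -6.6  -9.8 -13.  -16.2 -19.4]
 [212.7 235.4 237.2 237.3 237.6 235.7 236.3 236.7 233.1 197.7 161.3 111.6  73.3  83.4 103.8 117.9 150.3 170.6 176.4 180.7]]
258 X -10.325817325453862
[[ 39.3  36.2  33.1  30.   26.9  23.8  20.6  17.5  14.3  11.2   8.    4.8   1.7  -1.5  -4.7  -7.9 -11.1 -14.3 -17.5 -20.8]
 [229.8 238.3 237.3 236.6 234.7 234.  235.7 233.8 210.4 169.8 125.2  83.7  69.6  93.8 114.2 133.9 160.8 174.3 175.  175.6]]
264 X -26.97314811461401
[[ 38.2  35.   31.9  28.8  25.7  22.5  19.4  16.2  13.1   9.9   6.7   3.6   0.4  -2.8  -6.   -9.2 -12.5 -15.7 -18.9 -22.1]
 [237.4 236.8 231.  223.7 227.4 231.8 236.3 234.9 200.6 155.7 105.4  70.6  76.9 102.7 122.  160.4 177.2 177.8 177.1 177.8]]
```

```bash
python3 -m inch '[[[-0.01,0,0.025],[0,0,0],1],[[0,0,0],[0,0,0],1],[[0,0,0.025],[0,0,0],1],[[0,0,0],[0,0,0],1],[[0,0,0],[0,0,0],1],[[0,0,0],[0,0,0],1],[[0,0,0],[0,0,0],1],[[0,0,0],[0,0,0],1]
,[[0,0,0],[0,0,0],1],[[0,0,0],[0,0,0],1]]'
```

```text
time: 24.9
eef_pos: [387.2, 401.6, 37.5]
tcp_rot: [-0.047, 0.793, 0.604, 0.063]
force: [-5.4, -6.7, 22.9]
width: 6.7
finger_force: 82.0
```

```bash
python3 -m inch '[[[0,0,-0.025],[0,0,0],1],[[0,0,0],[0,0,0],0.8],[[0,0,0],[0,0,0],0.65],[[0,0,0],[0,0,0],0.6],[[0,0,0],[0,0,0],0.6],[[0,0,-0.4],[0,0,0],0.6],[[0,0,-0.8],[0,0,0],0.6],[[0,0,-1],[0,0,0],0.6],[[0,0,-1],[0,0,0],0.6],[[0,0,-1],[0,0,0],0.6]]'
python3 - <<'E'
from e import *
np.set_printoptions(precision=1,suppress=True,linewidth=150)
w=np.array([0,0,0]); a=np.radians(94.9)
n=np.array([-.5*np.sin(a),.5*np.cos(a),.866]); G=np.array([600,273,79])-16*n
M=frame(94.9,21); need(G+8*M[:,2]-120*M[:,2],M); print(np.round(monitor.read_state()['joint_positions'],2),G+8*M[:,2])
s=snap('side');t=snap('top')
cv2.imwrite('pics/z7.png',np.hstack([cv2.resize(i['pixels'][y:y+75,x:x+50,::-1],(400,600),interpolation=cv2.INTER_CUBIC) for i,x,y in((s,215,145),(t,230,190))]))
E
```

```text
time: 26.15
eef_pos: [381.8, 382.2, 163.5]
tcp_rot: [-0.047, 0.793, 0.604, 0.062]
force: [-0.6, -0.5, 0.1]
width: 34.3
finger_force: 0.0
t 26.15 pos [381.83 382.15 163.51] q6 0.8034797373756156 w 34.31296516319124 ff 0.0 F [-0.64 -0.46  0.06]
shift now-frame [-1.88  6.98 -0.51]  shift in goal frame [-5.55 -4.25  1.91]  turn [ -2.91  -5.   -27.67]
[0.62 0.42 1.76 0.13 0.84 0.8 ] [610.83 273.93  57.68]
```

View pics/z7.png

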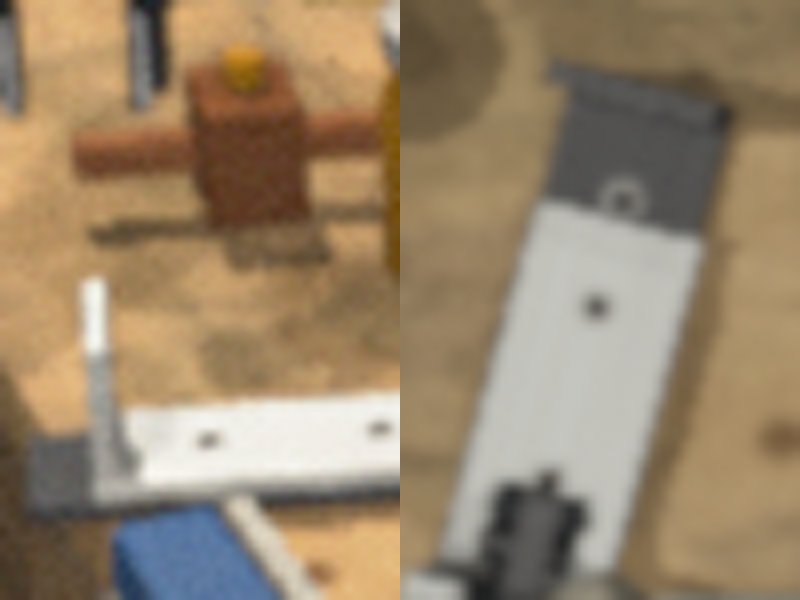

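The medium is released flat and aligned. Its free-end corners are at (535,200) and (703,243) in the crop. Next is the small one, gripped with the half-turn yaw to keep the turn short.

```bash
cat > g.py <<'E'
from e import *
np.set_printoptions(precision=2,suppress=True,linewidth=150)
a=np.radians(94.9); n=np.array([-.5*np.sin(a),.5*np.cos(a),.866]); G=np.array([599.5,273,82])-17*n
M=frame(-85.1,-16); T=G+8*M[:,2]; print('T',T)
E
python3 - <<'E'
from g import *
need(T-110*M[:,2],M); M1=frame(-15.4,-16); need(T,M1)
E
```

```text
T [610.17 273.91  59.59]
t 26.25 pos [382.95 382.89 165.27] q6 0.8034307001192337 w 34.23890959681269 ff 0.0 F [-0.17  0.69 -0.3 ]
shift now-frame [-1.81  7.32 -0.27]  shift in goal frame [5.98 4.27 1.71]  turn [-3.76  1.47 17.  ]
t 26.25 pos [382.95 382.89 165.27] q6 0.8034307001192337 w 34.23890959681269 ff 0.0 F [-0.17  0.69 -0.3 ]
shift now-frame [-2.02  8.26  3.27]  shift in goal frame [-2.4   8.27  2.98]  turn [ 0.05  1.71 -0.01]
```

```bash
python3 -m inch '[[[-0.2,0.9,-0.03],[0,0,0],0.5],[[-0.23,0.92,-0.03],[0,0,0],0.5],[[-0.23,0.92,-0.03],[0,0,0],0.5],[[-0.23,0.92,-0.03],[0,0,0],0.5],[[-0.23,0.92,-0.03],[0,0,0],0.5],[[-0.23,0.92,-0.03],[0,0,0],0.5],[[-0.23,0.92,-0.03],[0,0,0],0.5],[[-0.23,0.9,-0.03],[0,0,0],0.5],[[0,0,0],[-0.22,0.09,1],0.5],[[0,0,0],[-0.22,0.09,1],0.5]]'
python3 -m inch '[[[0,0,0],[-0.22,0.09,1],0.5],[[0,0,0],[-0.22,0.09,1],0.5],[[0,0,0],[-0.22,0.09,1],0.5],[[0,0,0],[-0.22,0.09,1],0.5],[[0,0,0],[-0.22,0.09,1],0.5],[[0,0,0],[-0.22,0.09,1],0.5],[[0,0,0],[-0.22,0.09,1],0.5],[[0,0,0],[-0.22,0.09,1],0.5],[[0,0,0],[-0.22,0.09,1],0.5],[[0,0,0],[-0.22,0.09,1],0.5]]'
python3 - <<'E'
from g import *
need(T,M)
E
```

```text
time: 27.5
eef_pos: [579.0, 270.7, 160.1]
tcp_rot: [-0.043, 0.835, 0.544, 0.073]
force: [1.6, -0.2, 0.3]
width: 43.0
finger_force: 0.0
time: 28.75
eef_pos: [578.7, 271.0, 160.3]
tcp_rot: [-0.019, 0.968, 0.218, 0.12]
force: [0.6, -0.1, -0.0]
width: 42.3
finger_force: 0.0
T [610.17 273.91  59.59]
t 28.75 pos [578.68 270.98 160.33] q6 1.4586351194444902 w 42.34234947401495 ff 0.0 F [ 0.57 -0.12 -0.04]
shift now-frame [0.15 0.31 3.5 ]  shift in goal frame [ 0.09 -0.01  3.52]  turn [-1.11  0.47  4.97]
```

```bash
python3 -m inch '[[[0,0,0],[-0.22,0.09,1],0.5],[[0,0,0],[-0.22,0.09,1],0.5],[[0,0,0],[-0.22,0.09,1],0.5],[[0,0,0],[-0.22,0.09,1],0.5],[[0,0,0],[-0.22,0.09,0.97],0.5],[[0.05,0,0.5],[0,0,0],0.5],[[0.04,0,0.7],[0,0,0],0.5],[[0,0,0.7],[0,0,0],0.5],[[0,0,0.4],[0,0,0],0.5],[[0,0,0],[0,0,0],0.5]]'
python3 - <<'E'
from g import *
need(T,M)
print(np.round(monitor.read_state()['joint_positions'],2))
s=snap('side');t=snap('top')
cv2.imwrite('pics/z8.png',np.hstack([cv2.resize(i['pixels'][y:y+75,x:x+50,::-1],(400,600),interpolation=cv2.INTER_CUBIC) for i,x,y in((s,295,140),(t,268,148))]))
E
```

```text
time: 30.0
eef_pos: [600.1, 272.7, 93.3]
tcp_rot: [-0.006, 0.99, 0.044, 0.137]
force: [-0.2, -0.9, 0.4]
width: 42.6
finger_force: 0.0
T [610.17 273.91  59.59]
t 30.0 pos [600.13 272.72  93.27] q6 1.9534855890715483 w 42.63526450521536 ff 0.0 F [-0.23 -0.87  0.41]
shift now-frame [ 0.02 -0.01  1.17]  shift in goal frame [ 0.01 -0.01  1.17]  turn [-0.01  0.05  0.04]
[ 0.37  0.63  1.63 -0.13  0.63  1.95]
```

View pics/z8.png

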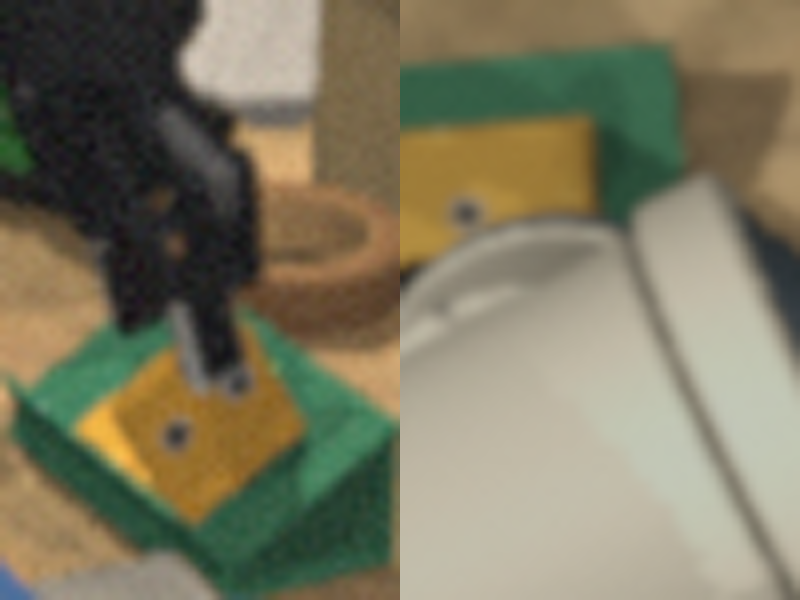

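The near finger is in front of the wall, with its tip at (215,380) in the crop. The wall's outer face has corners at (110,410), (245,325), (190,525) and (305,430). I'll cast those onto the wall's outer plane to check that the grasp is centred.

```bash
python3 - <<'E'
from g import *
s=snap('side'); q=lambda p:np.array((295,140))+(np.array(p)+.5)/8-.5
X=np.array([np.cos(a),np.sin(a),0]); Y=np.cross(n,X)
top=np.array([599.5,273,82])
o,d=ray(s,[q(p) for p in((110,410),(245,325),(190,525),(305,430),(177,437),(238,380))])
P=o+d*((top-4*X-o)@X/(d@X))[:,None]
print(np.c_[(P-top)@Y,(P-top)@n]); print(P)
print('grip pt rel',(T-8*M[:,2]-top)@Y,(T-8*M[:,2]-top)@n)
E
```

```text
T [610.17 273.91  59.59]
[[ 28.04   1.77]
 [-27.4   -7.37]
 [ 25.89 -59.9 ]
 [-26.88 -60.59]
 [ 13.33 -25.93]
 [-15.4  -23.92]]
[[574.77 266.87  69.51]
 [627.16 271.36  89.32]
 [607.34 269.66  17.18]
 [653.22 273.59  42.97]
 [601.26 269.14  52.88]
 [625.05 271.18  68.98]]
grip pt rel 3.552713678800501e-15 -16.99925199999999
```

The wall is centred on the grasp to within about 1 mm, and its underside is 60 mm below the assumed top. I'll go in, close and lift.

```bash
python3 -m inch '[[[0,0,0.5],[0,0,0],0.5],[[0.02,0,0.45],[0,0,0],0.5],[[0,0,0.22],[0,0,0],0.5],[[0,0,0],[0,0,0],0.65],[[0,0,0],[0,0,0],0.85],[[0,0,0],[0,0,0],1],[[0,0,0],[0,0,0],1],[[0,0,0],[0,0,0],1],[[0,0,0],[0,0,0],1],[[0.05,0,-0.2],[0,0,0],1]]' 80
python3 - <<'E'
from g import *
need(T+[0,0,140],frame(-85.1,-16)); need(T+[0,0,140],frame(-85.1,14))
E
```

```text
time: 31.4
eef_pos: [610.0, 273.8, 67.1]
tcp_rot: [-0.006, 0.989, 0.044, 0.138]
force: [0.8, -0.0, -1.7]
width: 7.3
finger_force: 77.8
T [610.17 273.91  59.59]
t 31.4 pos [610.03 273.79  67.14] q6 1.9573619307351289 w 7.308037361684811 ff 77.84464359283447 F [ 0.81 -0.04 -1.74]
shift now-frame [ 1.21 -0.   -4.25]  shift in goal frame [ 1.22 -0.   -4.24]  turn [-0.01  0.04  0.03]
t 31.4 pos [610.03 273.79  67.14] q6 1.9573619307351289 w 7.308037361684811 ff 77.84464359283447 F [ 0.81 -0.04 -1.74]
shift now-frame [ 1.21 -0.   -4.25]  shift in goal frame [-1.06 -0.   -4.28]  turn [-0.   -7.46  0.04]
```

```bash
python3 -m inch '[[[0.15,0,-0.5],[0,0,0],1],[[0.25,0,-0.9],[0,0,0],1],[[0.2,0,-0.9],[0,-1,0],1],[[0.15,0,-0.95],[0,-1,0],1],[[0,0,-0.9],[0,-1,0],1],[[0,0,0],[0,-1,0],1],[[0,0,0],[0,-1,0],1],[[0,0,0],[0,-1,0],1],[[0,0,0],[0,-1,0],1],[[0,0,0],[0,-0.46,0],1]]'
python3 - <<'E'
from g import *
need([488.5,372.7,170],frame(-85.1,14)); need([488.5,372.7,120],frame(-15.4,14))
E
```

```text
time: 32.65
eef_pos: [604.0, 273.3, 195.1]
tcp_rot: [0.005, 0.992, 0.044, -0.122]
force: [-0.4, -0.4, -2.1]
width: 7.0
finger_force: 77.9
T [610.17 273.91  59.59]
t 32.65 pos [603.95 273.27 195.07] q6 1.7851666322114175 w 6.98689264957014 ff 77.90515780448914 F [-0.45 -0.4  -2.07]
shift now-frame [-3.23 -3.64  1.67]  shift in goal frame [-3.24 -3.63  1.67]  turn [-0.   -0.    0.04]
t 32.65 pos [603.95 273.27 195.07] q6 1.7851666322114175 w 6.98689264957014 ff 77.90515780448914 F [-0.45 -0.4  -2.07]
shift now-frame [-2.83 -3.64  3.29]  shift in goal frame [ 2.71 -4.59  1.9 ]  turn [ -4.21  -0.01 -16.87]
```

```bash
python3 -m inch '[[[-0.6,-0.7,0.3],[0,0,0],1],[[-0.8,-0.9,0.4],[0,0,0],1],[[-0.8,-0.9,0.4],[0,0,0],1],[[-0.8,-0.9,0.4],[0,0,0],1],[[-0.23,-0.24,0.17],[0,0,0],1],[[0,0,0],[-0.25,0,-0.99],1],[[0,0,0],[-0.25,0,-0.99],1],[[0,0,0],[-0.25,0,-0.99],1],[[0,0,0],[-0.25,0,-0.99],1],[[0,0,0],[-0.25,0,-0.99],1]]'
python3 -m inch '[[[0,0,0],[-0.25,0,-0.99],1],[[0,0,0],[-0.25,0,-0.99],1],[[0,0,0],[-0.25,0,-0.99],1],[[0,0,0],[-0.25,0,-0.99],1],[[0,0,0],[-0.25,0,-0.99],1],[[0,0,0],[-0.25,0,-0.99],1],[[0,0,0],[-0.25,0,-0.99],1],[[0,0,0],[-0.25,0,-0.99],1],[[0,0,0],[-0.25,0,-0.99],1],[[0,0,0],[-0.25,0,-0.99],1]]'
python3 - <<'E'
from g import *
need([488.5,372.7,120],frame(-15.4,14))
E
```

```text
time: 33.9
eef_pos: [489.0, 372.4, 169.7]
tcp_rot: [0.027, 0.968, 0.22, -0.118]
force: [0.1, 0.3, -1.4]
width: 6.9
finger_force: 78.0
time: 35.15
eef_pos: [489.0, 372.5, 169.7]
tcp_rot: [0.068, 0.831, 0.543, -0.101]
force: [-0.5, 0.8, -1.4]
width: 7.1
finger_force: 78.0
T [610.17 273.91  59.59]
t 35.15 pos [489.01 372.48 169.74] q6 1.0659768598364736 w 7.055054964322256 ff 78.02397608757019 F [-0.5   0.77 -1.4 ]
shift now-frame [ 0.4  -0.03  1.61]  shift in goal frame [ 0.4  -0.02  1.61]  turn [-0.44  0.   -2.  ]
```

Now I'll finish the turn, lower by 50 mm and measure.

```bash
python3 -m inch '[[[0,0,0],[-0.22,0,-1],1],[[0,0,0],[-0.22,0,-1],1],[[0.06,0,0.25],[0,0,0],1],[[0.13,0,0.5],[0,0,0],1],[[0.13,0,0.5],[0,0,0],1],[[0.08,0,0.34],[0,0,0],1],[[0,0,0],[0,0,0],1],[[0,0,0],[0,0,0],1],[[0,0,0],[0,0,0],1],[[0,0,0],[0,0,0],1]]'
python3 - <<'E'
from g import *
need([488.5,372.7,120],frame(-15.4,14))
s=snap('side','s9.png');t=snap('top','t9.png')
cv2.imwrite('pics/z9.png',np.hstack([cv2.resize(i['pixels'][y:y+100,x:x+67,::-1],(400,600),interpolation=cv2.INTER_CUBIC) for i,x,y in((s,225,125),(t,225,190))]))
E
```

```text
time: 36.4
eef_pos: [488.4, 372.9, 120.2]
tcp_rot: [0.074, 0.79, 0.601, -0.097]
force: [-0.4, -0.5, -1.8]
width: 7.1
finger_force: 78.0
T [610.17 273.91  59.59]
t 36.4 pos [488.42 372.92 120.15] q6 0.96065657488979 w 7.117167186941349 ff 78.03140044212341 F [-0.38 -0.55 -1.79]
shift now-frame [-0.01  0.    0.01]  shift in goal frame [-0.01  0.    0.01]  turn [-0.01  0.   -0.02]
```

View pics/z9.png

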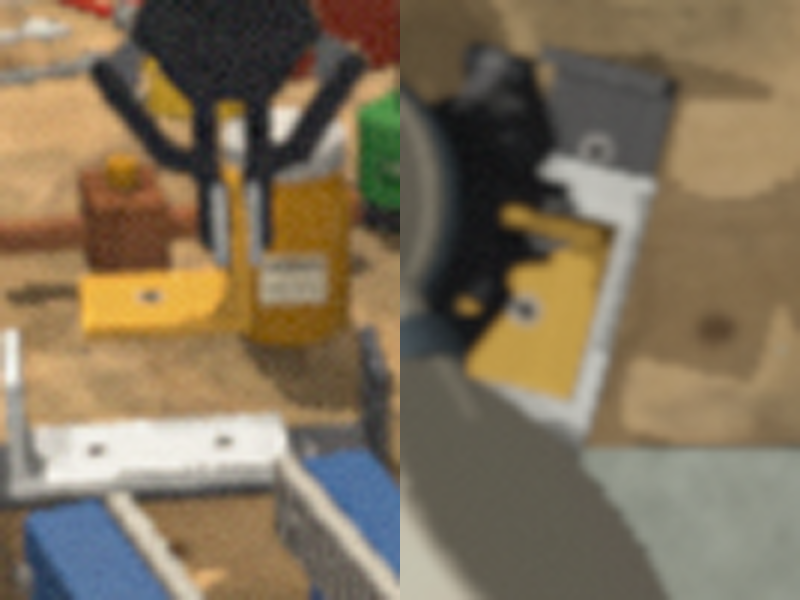

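```bash
python3 - <<'E'
from g import *
I=[snap('top') for _ in range(3)]; t=I[0]; px=np.mean([i['pixels'] for i in I],0).astype(np.uint8)
S=cv2.cvtColor(px,cv2.COLOR_RGB2HSV)[...,1]
for y in(234,240,246,252): print(y,S[y,238:272])
zt=93.
r,_=line(t,'small right',(248,264,234,254),False,S,-1,zt,8)
m,_=line(t,'med right',(255,270,228,246),False,S,+1,16,8)
e,_=line(t,'med end',(251,265,212,226),True,px.mean(2),+1,16,6)
L,_=line(t,'large right',(258,275,206,214),False,S,+1,8,4)
for p,k in((r,'small r'),(m,'med r'),(e,'med end'),(L,'large r')): print(k,(p-O)@U,(p-O)@W)
# side: small bottom edge z & position, hole triangulation
q=lambda o,p:np.array(o)+(np.array(p)+.5)/5.97-.5
print(tri(t,[q((225,190),(125,310))],viewer.snapshot('side')|{'pixels':px},[q((225,125),(150,296))]))
E
```

```text
T [610.17 273.91  59.59]
234 [ 22  11  21  22  56 141 160 163 160 159 158 158 159 157 157 158 157 156 159 161 153  85  31  15  13  25  67  98 105 104 104 106 106 107]
240 [116  36   0  19  27  29  36  42  45  60 100 140 156 157 156 157 158 158 157 124  50  18  12  19  51  92 110 109 111 112 109 106 107 106]
246 [157 160 157 158 158 157 156 157 158 156 157 156 156 157 158 158 158 143  87  29  12  15  37  81 104 109 109 107 108 108 107 107 107 107]
252 [138 137 141 145 148 153 155 155 156 156 156 157 157 158 158 150 103  35  12   8  12  49  97 104  99  97  95  95  95  97  98 100  98  98]
small right pix [256.53 243.5 ] res 0.06668720458994577 pt [444.54 357.68] yaw 165.50629310306704
med right pix [263.18 236.5 ] res 0.05018933746069603 pt [456.76 351.27] yaw 164.72713228336056
med end pix [257.5 217.2] res 0.11363333333624072 pt [508.47 366.43] yaw -105.13693180267752
large right pix [269.31 209.5 ] res 0.04355039021635391 pt [529.04 335.76] yaw 167.02534019238152
small r 6.734329301857151 28.120841707572236
med r -6.749075033594023 31.056367847555265
med end -52.578732056374406 2.7049503925049
large r -80.54827339929342 26.813233968817595
[[450.27 384.75  91.4    1.66]]
```

The small is 2.5–3 mm off the medium across, and parallel to within 1°. I'll correct that and lower it.

```bash
python3 - <<'E'
from g import *
need([487.8,370.5,57],frame(-15.4,14))
E
```

```text
T [610.17 273.91  59.59]
t 36.7 pos [488.31 372.83 119.78] q6 0.9606642899906649 w 6.862948956179985 ff 78.0310606956482 F [-0.56 -0.66 -1.41]
shift now-frame [0.43 0.01 2.05]  shift in goal frame [0.43 0.   2.05]  turn [-0.01  0.01 -0.02]
```

```bash
python3 -m inch '[[[0.06,0,0.25],[0,0,0],1],[[0.1,0,0.5],[0,0,0],1],[[0.1,0,0.5],[0,0,0],1],[[0.09,0,0.4],[0,0,0],1],[[0.05,0,0.25],[0,0,0],1],[[0.03,0,0.15],[0,0,0],1],[[0.01,0,0.03],[0,0,0],1],[[0.01,0,0.03],[0,0,0],1],[[0,0,0],[0,0,0],1],[[0,0,0],[0,0,0],1]]'
python3 -m inch '[[[0.01,0,0.03],[0,0,0],1],[[0,0,0],[0,0,0],1],[[0.01,0,0.03],[0,0,0],1],[[0,0,0],[0,0,0],1],[[0.01,0,0.03],[0,0,0],1],[[0,0,0],[0,0,0],1],[[0,0,0],[0,0,0],1],[[0,0,0],[0,0,0],1],[[0,0,0],[0,0,0],1],[[0,0,0],[0,0,0],1]]'
```

```text
time: 37.95
eef_pos: [487.8, 370.7, 55.3]
tcp_rot: [0.074, 0.79, 0.601, -0.097]
force: [-0.7, 0.0, -2.1]
width: 7.3
finger_force: 78.0
time: 39.2
eef_pos: [487.7, 370.9, 52.2]
tcp_rot: [0.074, 0.79, 0.601, -0.097]
force: [-1.0, -1.2, -1.3]
width: 7.2
finger_force: 78.0
```

```bash
python3 -m inch '[[[0.01,0,0.025],[0,0,0],1],[[0,0,0],[0,0,0],1],[[0.01,0,0.025],[0,0,0],1],[[0,0,0],[0,0,0],1],[[0,0,0],[0,0,0],1],[[0,0,0],[0,0,0],1],[[0,0,0],[0,0,0],1],[[0,0,0],[0,0,0],1],[[0,0,0],[0,0,0],1],[[0,0,0],[0,0,0],1]]'
python3 - <<'E'
from g import *
np.set_printoptions(precision=0,suppress=True,linewidth=150)
s=snap('side'); H=cv2.cvtColor(s['pixels'],cv2.COLOR_RGB2HSV)[...,1]
nn=np.r_[W,0]; p0=np.r_[O+30*W,0]
for x in (244,248,254):
    o,d=ray(s,[(x,r) for r in range(185,213)]); P=o+d*((p0-o)@nn/(d@nn))[:,None]
    print(x,'X',(P[8,:2]-O)@U); print(np.c_[P[:,2],H[185:213,x],s['pixels'][185:213,x].mean(1)].T)
E
```

```text
time: 40.45
eef_pos: [487.8, 371.0, 51.1]
tcp_rot: [0.074, 0.79, 0.601, -0.097]
force: [-1.4, -1.5, 6.6]
width: 7.2
finger_force: 79.1
T [610.17 273.91  59.59]
244 X 26.693736575770966
[[ 73.  70.  67.  64.  61.  58.  55.  52.  49.  46.  43.  40.  37.  34.  31.  28.  25.  21.  18.  15.  12.   9.   6.   3.  -1.  -4.  -7. -10.]
 [106. 104. 108. 102. 102. 106. 103. 123. 160. 175. 180. 171. 182. 179. 182. 175. 179. 190. 169.  80.  26.  26.  34.  39.  37.  36.   4.  67.]
 [162. 148. 138. 134. 135. 137. 134. 143. 161. 164. 161. 166. 159. 161. 160. 165. 163. 137. 117. 128. 142. 148. 177. 194. 175. 138. 116. 105.]]
248 X 15.872702817901843
[[ 73.  70.  67.  64.  61.  58.  55.  52.  48.  45.  42.  39.  36.  33.  30.  27.  24.  21.  17.  14.  11.   8.   5.   2.  -1.  -5.  -8. -11.]
 [112. 113. 104. 112. 111. 103. 107. 127. 170. 177. 180. 163. 156. 175. 178. 180. 178. 191. 146.  53.  19.  10.  10.  64.  78.  51.  36.  31.]
 [146. 143. 144. 142. 146. 145. 137. 144. 158. 165. 162. 164. 166. 160. 164. 163. 164. 134. 125. 153. 156. 120.  74.  83. 122. 171. 201. 207.]]
254 X -0.428822235628665
[[ 72.  69.  66.  63.  60.  57.  53.  50.  47.  44.  41.  38.  35.  32.  29.  26.  23.  19.  16.  13.  10.   7.   4.   0.  -3.  -6.  -9. -12.]
 [113. 113. 117. 126. 119. 113. 108. 136. 170. 173. 181. 166. 163. 174. 179. 182. 184. 178. 131.  44.  18.  15.  34.  95. 124. 126. 127. 122.]
 [127. 139. 142. 137. 137. 138. 158. 163. 159. 164. 159. 166. 165. 163. 163. 160. 146. 123. 123. 151. 152. 112.  71.  85.  97. 101. 116. 153.]]
```

Contact at about 8 N. Release and retreat.

```bash
python3 -m inch '[[[0,0,0],[0,0,0],0.9],[[0,0,0],[0,0,0],0.8],[[0,0,0],[0,0,0],0.65],[[0,0,0],[0,0,0],0.65],[[0,0,0],[0,0,0],0.65],[[0,0,-0.4],[0,0,0],0.65],[[0,0,-0.8],[0,0,0],0.65],[[0,0,-1],[0,0,0],0.65],[[0,0,-1],[0,0,0],0.65],[[0,0,-1],[0,0,0],0.65]]'
python3 - <<'E'
from g import *
s=snap('side');t=snap('top')
cv2.imwrite('pics/z10.png',np.hstack([cv2.resize(i['pixels'][y:y+75,x:x+50,::-1],(400,600),interpolation=cv2.INTER_CUBIC) for i,x,y in((s,220,155),(t,228,198))]))
E
```

```text
time: 41.75
eef_pos: [496.1, 400.9, 174.8]
tcp_rot: [0.074, 0.79, 0.601, -0.097]
force: [0.3, -0.9, 0.2]
width: 29.8
finger_force: 0.0
T [610.17 273.91  59.59]
```

View pics/z10.png

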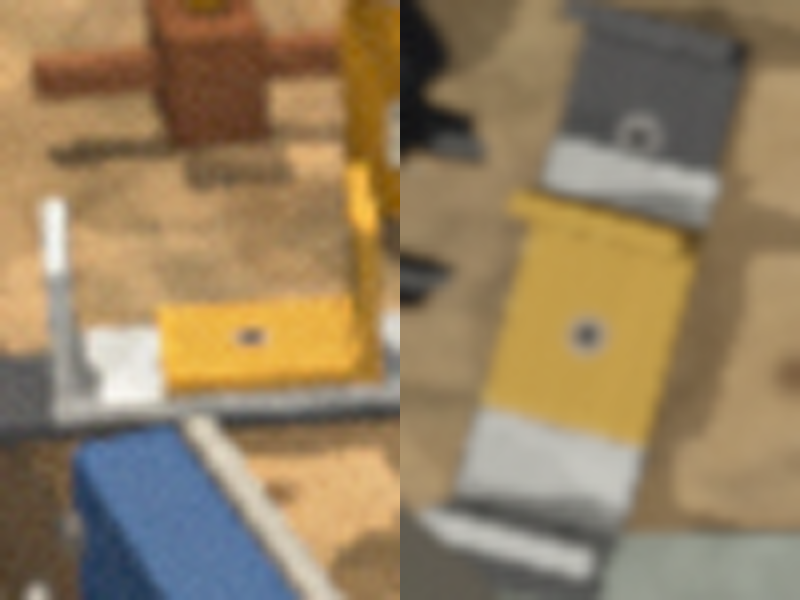

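The small bracket, at (590,330) in the crop, lies flat and aligned on the medium. The walls alternate ends and the gripper is clear, so I'll hand in.

```bash
python3 -c "
from bench import hand_in
print(hand_in())"
```

```text
the job is handed in; nothing more can be done
None
```

The three brackets are piled as asked and handed in at about 42 s of the 54 s allowed; the last pictures show both upper brackets flat, lined up, and released, though `hand_in()` gave no verdict back.

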